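# Open a left-hand screw clamp and lay the panel carrier in the drying tray

### The arm

A 6-joint arm with a two-finger parallel gripper is mounted at the origin on the work surface. World frame = base frame: x ahead of the robot, y to its left, z up, the work surface at z = 0. Lengths are in mm, angles in rad, forces in N, time in s.
With the tool pointing down it reaches from about 350 to 875 mm from the base axis. Payload 4.2 kg.
Tool frame: the origin (TCP) lies midway between the tips of the shut fingers; the grasp point (between the pads) lies 19 mm behind it (arm.grip_depth is the distance from the TCP to the grasp point, in mm); z points along the fingers, x is the direction in which the jaws open and shut, and the axes are right-handed (so a half turn about z gives the same grasp; the last joint's range is limited). The gripper opens to 85 mm and grips with 20 to 120 N. Pads are 22 mm wide; open, the fingers measure 114 mm over their backs; the gripper's body (76 mm by 85 mm) begins 54 mm behind the grasp point. The pads swing forward as they close: fully open they stand 13 mm farther back than shut.
Start: joints at [-0.869, 0.385, 0.008, 0, -1.194, -0.259], TCP at [267.806, -564.694, 231.312] pointing down, gripper open.
Joint ranges: [-3.14, 3.14], [-1.21, 2.06], [-1.07, 1.41], [-3.16, 2.05], [-2.99, -0.16], [-3.1, 3.1]. Speed limits (rad/s): [2.79, 2.79, 3.14, 3.14, 3.14, 3.14].

### API

Orientations are given as a unit quaternion [x, y, z, w].
In Python, from bench import arm, eyes, find_in, silhouettes gives the robot as it stands. The module is installed in compiled form; this text tells all that it offers.
- The arm moves only by the tool play_rows, never from a script. Its arguments are lists of equal length, an entry for each row: "offset": the shift along the world's x, y, z in mm, a list of three; "turn": the turn about the world's z in rad. In form: {"offset": [[x, y, z], ...], "turn": [turn, ...]}. A call has 1 to 12 rows; each row shifts and turns the pose as measured when the row begins; what a row does not reach is not made up. A row lasts 1/10 s, in which the tool goes at most 50 mm and 8.59 degrees, less where a joint would pass 70% of its speed; a pose out of reach is approached as far as the arm can. A call is refused whole if a number of a shift passes 50 or a number of a turn 0.15, either way. A call with a gripper value outside its range is refused whole. "grip" is the gripper's target within -1 to 1 (fully open at 1, half-way at 0, shut at -1), set as the call begins (left out, the last holds). The fingers move at their own pace and stop on an object; the grip force is fixed at half the most. Time passes only in rows, so rows that do not move let the fingers close. It gives the time, the measured TCP pose, the force and the opening at its end, in the units of the state.
- arm.read_state(): the state, without advancing time (a new reading comes with each control period).
- eyes.get_image(name): name is "scene" or "top" or "wrist"; returns (picture, depth): 384x512x3 uint8, red, green, blue; 384x512 float32, mm along the optical axis (not along the pixel's ray), 0 where there is no reading.
- eyes.camera_params(name): a dict with "camera_matrix" (3x3 intrinsics, pixels), "camera_from_world" (4x4, takes a point from world to camera coordinates). Camera axes: x right, y down, z forward; pixel columns grow to the right and rows downward; lengths in mm; the calibration is good to about 2 mm. A picture is of the moment at which its call begins: read the wrist's pose just before it. camera_params takes no time and is no camera call; for the wrist camera it gives the pose at the moment of the call.
- arm.job_done(): hands the job in, once; it reports no verdict.
Trained networks look in the newest picture that a camera, given by its name, has taken for a name from the list of things; names that differ only in an ending like _2 or _b are one class to them, and where a whole thing is asked for, a point or a joint stands for the part that bears it (a point fixed in the world has none). Each returns a list of dicts, best first, with "score" (0 to 1); they miss things now and then, are a little off and sometimes report something else, mostly with a low value. They report only what shows in the picture. A call takes as long as a camera call. They do not tell look-alikes from the thing itself.
- find_in(camera, query): "bbox" ([centre column, centre row, width, height] in pixels, round what is visible of it).
- silhouettes(camera, query): "mask" (384x512 bool, what is visible of it) and "bbox" ([centre column, centre row, width, height] in pixels, round what is visible of it).
The state is a dict: "clock": time; "joints": joint angles; "joint_vel": joint speeds; "joint_efforts": joint torques, N m; "position": TCP position; "ee_rot": TCP orientation; "contact_force": force on the tool from outside, world axes, zero at the start; "wrist_torque": the same for the moment, N m; "gripper_width": finger opening in mm.
Only numpy, scipy, OpenCV 4.12 (cv2) and the standard library are available. Lean on these libraries where they do the work, as an engineer would, in place of code of your own. Each camera call takes 0.05 s, during which the arm holds its last target. There are 200 camera calls.

### The job

The test-panel carrier is held down in the scrub tester's clamp, whose black knob has a left-hand thread. Loosen the knob by turning it clockwise (seen from above) until the jaw is fully raised and you feel the screw come up against its stop, without forcing it on against the stop; then draw the carrier out towards the clamp's open end, without dragging it against the jaw, and set it down gently, lying flat in the steel drying tray, and let go. Leave the tin, the jar and the spatula alone.

Things in the scene. Friction and masses are not known exactly. Their poses are not given: they have to be found in the camera images.
- fixture: Fixed bench clamp, grey base plate 250 x 150 x 20 mm. Origin at table level under the vertical screw axis. The carrier comes out at the open end, -x (base from x = -200 to +50 mm). Steel bed, top at 30 mm height, to x = -150 mm; side guides 66 mm apart, 36 mm high, from x = -50 mm to the rear stop at x = +31 mm. All heights here are above the table.
- bridge_top (a point): Centre of the top of the aluminium bridge over the bed, 92 mm high, on the screw axis. The bridge is 134 mm long (fixture's y) and 36 mm wide, on two columns 100 mm apart. On it stand a steel sleeve, 32 mm in diameter and 16 mm high, and above that the knob.
- knob_grip (a point): Centre of the black knob, a rounded square block 44 x 44 x 30 mm on the screw axis, 141 mm high (underside 126). x, y: square to its flat sides, so it can be regrasped every quarter turn. Only the jaw rises, 1.7 mm per rad clockwise, not the knob. The stop comes after 1.7 to 2.9 rad in all, differently each time. Turning takes 0.3 N m; at the stop the torque climbs; 1 N m is forcing it.
- sleeve (a joint): Twist of the springy steel sleeve that carries the knob, rad, positive clockwise from above, 0 when relaxed, 5 N m per rad: about 0.06 while the knob turns freely. More than 0.20 either way (1 N m on the knob) is forcing the screw.
- jaw_foot (a point): Centre of the underside of the steel jaw, a block 30 (x) x 36 (y) x 18 mm under the bridge, moved up and down by the screw. 38.5 mm high when tight down, about 43 mm when the screw is at its stop. The carrier's rear rib, top at 41 mm, lies behind (+x of) the jaw and passes under it only when it is raised.
- carrier_grip (a point): Centre of the carrier's grip tab, an upright block 16 x 16 x 36 mm. Carrier: loose aluminium plate 166 (x) x 60 (y) x 8 mm, 0.3 kg; this point is 26 mm above its underside, 31 mm from its -x end, 135 mm from its +x end, where a rib 8 mm long rises 3 mm. In the clamp its axes lie along the fixture's, the tab at x = -108 mm; drawn 60 mm to -x it is clear of jaw and bridge, 85 mm of the guides.
- tray: Fixed open steel tray 230 (x) x 150 (y) mm, 18 mm high, walls and floor 5 mm thick; origin under its centre at table level; the carrier fits in lengthwise, along the tray's x, either way round.
- spatula: Spatula lying on the table, about 200 mm long, handle to its -x; a bystander.
- tin: Paint tin, 72 mm in diameter, 75 mm high, origin at its foot; a bystander.
- jar: Small jar, 56 mm in diameter, 60 mm high, origin at its foot; a bystander.
There are look-alikes about, which are no part of the job. Of the things that look like the part that bears carrier_grip, the largest one is meant.

How it is judged (in metres and radians):
On the way, in this order (a step that is already met when the one before it is completed fails the run):
1. the jaw is raised to its stop, with the carrier still in the clamp (z of jaw_foot in the frame of fixture above 0.0427 m and distance of carrier_grip from where it was at the start of the episode below 0.012 m), for 0.2 s.
2. the carrier is drawn out of the clamp (x of carrier_grip in the frame of fixture below -0.165 m), for 0.1 s.
At the end, for the whole second after the job is handed in: The jaw is still fully raised (foot at least 42.7 mm above the table, i.e. within about 0.2 rad of the stop); the carrier lies flat on the tray's floor (tab centre 27 to 35 mm above the table, tilt under 0.06 rad, tab within 90 mm along and 60 mm across of the tray's centre), at rest and released (z of jaw_foot in the frame of fixture above 0.0427 m and z of carrier_grip in the frame of tray between 0.027 and 0.035 m and angle between carrier_grip's own z axis and vertical below 0.06 rad and x of carrier_grip in the frame of tray between -0.09 and 0.09 m and y of carrier_grip in the frame of tray between -0.06 and 0.06 m and linear speed of carrier below 0.02 m/s); the robot touches nothing.
It fails at once if the screw is forced: sleeve twisted beyond 0.20 rad (1 N m) (value of joint sleeve above 0.2 rad or value of joint sleeve below -0.2 rad).
It fails at once if the carrier is dragged against the jaw with more than 20 N (contact force between carrier and jaw above 20 N).
It fails at once if the carrier is dropped or banged into the tray (more than 60 N) (contact force between carrier and tray above 60 N).
It fails at once if the tin, jar or spatula is moved by more than 30 mm (distance of any of tin, jar, spatula from where it was at the start of the episode above 0.03 m).
It also fails if it takes over 69 s, if anything falls off the work surface, if the arm or the gripper's body presses on something with over 40 N, if the wrist force passes 120 N, or if a joint passes its speed limit or range.

## Working session

There is one attempt and no reset: what is moved stays moved. The work goes in short steps, Python scripts to look and compute and a tool call to move; the robot and the scene stay as the last step left them, time stands still between calls to the robot, and variables do not carry over. Pictures are saved under pics/ and viewed, on a budget of 10 in all, crops included, one or two more only if the job needs it, and the job is handed in when it is done.

Besides the shell and the picture viewer there is one more tool, called after "Call:" by a JSON object that holds its "method" and its "body", one argument or row to a line. play_rows: Moves the arm, as the interface text tells. Its arguments: {"type":"object","properties":{"offset":{"type":"array","items":{"type":"array","items":{"type":"number"}}},"turn":{"type":"array","items":{"type":"number"}},"grip":{"type":"number"}},"required":["offset","turn"]}

```bash
mkdir -p pics; cat > h.py <<'E'
import numpy as np, cv2
from bench import arm, eyes, find_in, silhouettes
def pts(name, mask, depth):
    P=eyes.camera_params(name); K=np.array(P["camera_matrix"]); T=np.linalg.inv(np.array(P["camera_from_world"]))
    v,u=np.where(mask&(depth>0)); z=depth[v,u]
    c=np.stack([(u-K[0,2])*z/K[0,0],(v-K[1,2])*z/K[1,1],z,np.ones_like(z)])
    return (T@c)[:3].T
E
python3 - <<'E'
from h import *
s=arm.read_state(); print(s)
for n in ["scene","top"]:
    im,d=eyes.get_image(n); cv2.imwrite(f"pics/{n}0.png",im[:,:,::-1])
    np.savez(f"{n}0.npz",im=im,d=d)
    for q in ["fixture","knob_grip","carrier_grip","tray","spatula","tin","jar"]:
        for r in silhouettes(n,q)[:3]:
            p=pts(n,r["mask"],d)
            zt=np.percentile(p[:,2],95) if len(p) else 0
            t=p[p[:,2]>zt-8] if len(p) else p
            (c,wh,a)=cv2.minAreaRect(t[:,:2].astype(np.float32)) if len(t) else ((0,0),0,0)
            print(n,q,round(r["score"],2),np.round(r["bbox"]),"n",len(p),"ztop",round(float(zt)),"rect",np.round(c),np.round(wh),round(a))
E
```

```text
{'clock': 0.0, 'joints': array([-8.69406097e-01,  3.85557174e-01,  6.65436639e-03, -4.96954614e-04,
       -1.19398742e+00, -2.58633898e-01]), 'joint_vel': array([-0.00238386,  0.00076905,  0.00024734, -0.00035022,  0.00013946,
       -0.00108741]), 'joint_efforts': array([ 2.09646664e-04, -3.92289054e+01,  1.88397521e+01,  4.18601140e+00,
       -4.64769983e-03, -1.83976636e-05]), 'position': array([ 267.56585532, -564.20163065,  230.23267278]), 'ee_rot': array([ 5.34665022e-01,  8.45063408e-01,  5.35041401e-04, -9.29072828e-04]), 'contact_force': array([0.04436989, 0.61274577, 0.02991598]), 'wrist_torque': array([0.06421577, 0.01198539, 0.00252445]), 'gripper_width': 85.52750675235636}
scene fixture 0.88 [252. 175.  86.  59.] n 2418 ztop 151 rect [ 627. -156.] [46. 41.] 71
scene fixture 0.27 [245. 172.  56.  27.] n 526 ztop 67 rect [ 559. -121.] [117.  20.] 38
scene knob_grip 0.61 [228. 153.  16.  14.] n 194 ztop 159 rect [ 627. -156.] [45. 39.] 73
scene carrier_grip 0.86 [246. 172.  54.  27.] n 583 ztop 67 rect [ 565. -130.] [117.  25.] 28
scene carrier_grip 0.82 [280. 137.  28.  
[... 808 characters left out ...]
 551. -152.] [ 58. 122.] 86
top carrier_grip 0.58 [333. 261.  19.  33.] n 411 ztop 12 rect [ 350. -292.] [119.  43.] 13
top carrier_grip 0.56 [344. 199.  36.  17.] n 404 ztop 12 rect [ 573. -333.] [ 43. 122.] 9
top tray 0.73 [210. 194.  57.  73.] n 2603 ztop 16 rect [584. 155.] [150. 226.] 74
top tray 0.31 [138. 218.  31.  77.] n 716 ztop 21 rect [440. 378.] [180.  19.] 19
top spatula 0.84 [138. 218.  30.  78.] n 608 ztop 21 rect [422. 371.] [135.  17.] 18
top tin 0.93 [258. 147.  23.  22.] n 358 ztop 79 rect [762. -16.] [62. 63.] 8
top tin 0.15 [369. 231.  22.  19.] n 254 ztop 64 rect [ 464. -413.] [48. 47.] 58
top jar 0.61 [370. 231.  18.  18.] n 242 ztop 64 rect [ 466. -413.] [45. 48.] 47
```

```bash
python3 - <<'E'
from h import *
z=np.load("top0.npz"); im,d=z["im"],z["d"]
a=cv2.resize(im[110:310,110:400],None,fx=2.7,fy=2.7,interpolation=cv2.INTER_CUBIC); cv2.imwrite("pics/c0.png",a[:,:,::-1])
p=pts("top",d>0,d); r=np.hypot(p[:,0]-610,p[:,1]+155); 
def rect(m,l):
    q=p[m][:,:2].astype(np.float32); c,wh,a=cv2.minAreaRect(q); print(l,len(q),np.round(c,1),np.round(wh,1),round(a,1))
c=np.hypot(p[:,0]-626,p[:,1]+155)
for lo,hi,R,l in [(148,165,60,"knob"),(84,100,90,"bridge"),(52,75,160,"tab"),(12,28,240,"base"),(34,44,180,"plate")]:
    rect((p[:,2]>lo)&(p[:,2]<hi)&(c<R),l)
E
```

```text
knob 170 [ 625.4 -154.9] [44.1 43.7] 70.6
bridge 278 [ 622.2 -154.2] [132.5  43. ] 86.9
tab 29 [ 562.4 -146.3] [128.6 103.4] 82.8
base 1672 [ 601.5 -110.8] [397.6 322.6] 46.0
plate 574 [ 621.7 -136. ] [298.6 140.6] 24.4
```

View pics/c0.png

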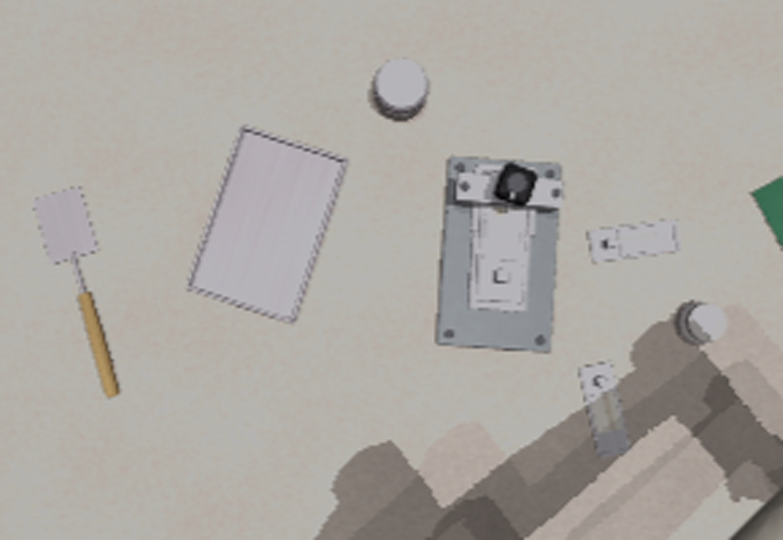

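View pics/scene0.png

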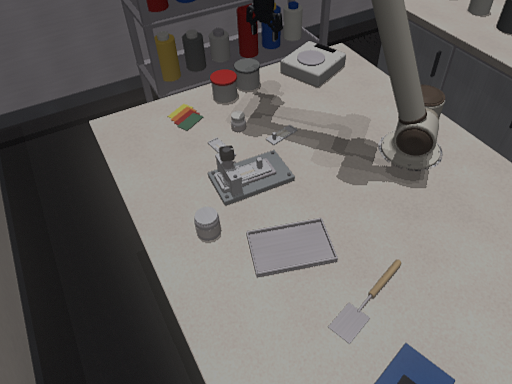

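The top view (up = +x, left = +y) shows the clamp at crop (500,255), open end towards the robot, and the knob at (515,185). The tray is at (267,223), and the two smaller look-alike carriers are at (633,242) and (603,408). The scene view agrees with this.

I'm moving above the clamp, turning anticlockwise to leave room for the clockwise turn.

Call:
{"method": "play_rows", "body": {
  "offset": [
    [26,30,10],
    [26,33,10],
    [26,33,10],
    [26,33,10],
    [26,33,10],
    [26,33,10],
    [26,33,10],
    [26,33,0],
    [26,33,0],
    [26,33,0],
    [26,33,0],
    [26,33,0]
  ],
  "turn": [0.14,0.14,0.14,0.14,0.14,0.14,0.14,0.14,0.14,0.14,0.14,0.14]
}}

```text
clock: 2.0
position: [586.0, -158.6, 305.5]
ee_rot: [-0.301, 0.954, -0.002, 0.002]
contact_force: [-0.2, -0.7, 0.1]
gripper_width: 85.5
```

```bash
cat >> h.py <<'E'
def st():
    s=arm.read_state(); q=s["ee_rot"]; y=np.arctan2(2*(q[0]*q[1]+q[2]*q[3]),1-2*(q[1]**2+q[2]**2))
    print("t",round(s["clock"],2),"p",np.round(s["position"],1),"yaw",round(y,3),"q",np.round(q,3),"j6",round(s["joints"][5],2),"F",np.round(s["contact_force"],1),"M",np.round(s["wrist_torque"],2),"w",round(s["gripper_width"],1)); return s
E
python3 - <<'E'
from h import *
st()
for n in ["wrist","top"]:
    im,d=eyes.get_image(n); np.savez(n+"1.npz",im=im,d=d)
    cv2.imwrite(f"pics/{n}1.png",im[:,:,::-1])
    for q in ["fixture","knob_grip","carrier_grip","tray"]:
        for r in silhouettes(n,q)[:2]:
            p=pts(n,r["mask"],d)
            if len(p)<10: continue
            zt=np.percentile(p[:,2],95); t=p[p[:,2]>zt-8]
            (c,wh,a)=cv2.minAreaRect(t[:,:2].astype(np.float32)); (C,W,A)=cv2.minAreaRect(p[:,:2].astype(np.float32))
            print(n,q,round(r["score"],2),np.round(r["bbox"]),"n",len(p),"ztop",round(float(zt)),"rect",np.round(c,1),np.round(wh),round(a,1),"all",np.round(C,1),np.round(W),round(A,1))
E
```

```text
t 2.0 p [ 586.  -158.6  305.5] yaw -2.53 q [-0.301  0.954 -0.002  0.002] j6 0.61 F [-0.2 -0.7  0.1] M [-0.06 -0.04  0.03] w 85.5
wrist fixture 0.68 [280. 166. 210. 189.] n 16371 ztop 155 rect [ 628.  -154.8] [44. 44.] 71.2 all [ 549.1 -148. ] [156. 258.] 87.1
wrist fixture 0.6 [229. 155.  57.  59.] n 2148 ztop 157 rect [ 627.9 -155.5] [43. 43.] 71.1 all [ 627.8 -155.6] [43. 43.] 72.1
wrist knob_grip 0.71 [226. 157.  64.  58.] n 2274 ztop 157 rect [ 626.5 -156.7] [44. 44.] 69.7 all [ 631.5 -140.9] [78. 47.] 68.4
wrist carrier_grip 0.83 [276. 166. 117. 112.] n 4004 ztop 68 rect [ 577.  -163.4] [ 29. 138.] 74.2 all [ 570.  -154.2] [ 62. 166.] 87.2
wrist carrier_grip 0.83 [457. 174.  93.  57.] n 2744 ztop 13 rect [ 348.2 -294.9] [122.  43.] 12.9 all [ 344.8 -295.8] [129.  45.] 13.5
wrist tray 0.92 [146. 302. 173. 125.] n 5624 ztop 18 rect [645.8  40.5] [264. 324.] 28.5 all [559.   46.6] [377. 238.] 76.0
top fixture 0.95 [295. 214.  42.  54.] n 1482 ztop 32 rect [ 519.9 -133.6] [173. 179.] 82.4 all [ 518.3 -136.8] [179. 183.] 85.2
top carrier_grip 0.97 [334. 263.  17.  36.] n 372 ztop 13 rect [ 349.1 -290.9] [117.  41.] 15.9 all [ 348.3 -292. ] [119.  45.] 17.8
top carrier_grip 0.9 [297. 202.  17.  34.] n 598 ztop 48 rect [ 548.8 -149.5] [ 60. 121.] 85.1 all [ 548.7 -151.5] [ 62. 122.] 86.9
top tray 0.79 [207. 194.  49.  76.] n 2545 ztop 18 rect [579.6 141.3] [182. 230.] 73.2 all [581.4 143.1] [186. 234.] 73.8
```

View pics/wrist1.png

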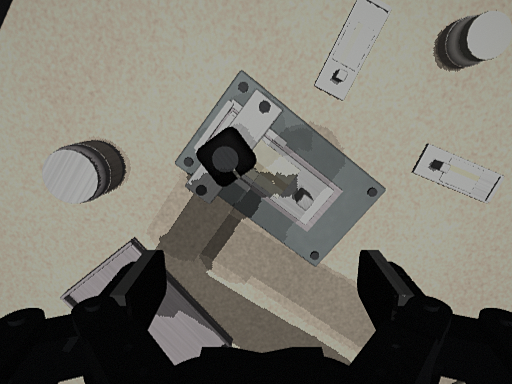

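The wrist view shows the clamp from (185,160) to (385,190), the knob at (226,157) and the tab at (304,195). The look-alikes are at (352,48) and (457,172). Next I'll refine the yaw and tab position from this frame.

```bash
python3 - <<'E'
from h import *
z=np.load("wrist1.npz"); d=z["d"]; p=pts("wrist",d>0,d)
def sel(cx,cy,R,lo,hi,l):
    m=(np.abs(p[:,0]-cx)<R)&(np.abs(p[:,1]-cy)<R)&(p[:,2]>lo)&(p[:,2]<hi); q=p[m]
    c,wh,a=cv2.minAreaRect(q[:,:2].astype(np.float32)); print(l,len(q),np.round(c,1),np.round(wh,1),round(a,2),"zmed",np.round(np.median(q[:,2]),1))
sel(627,-155,40,153,162,"knobtop"); sel(627,-155,80,88,96,"bridge"); sel(519,-149,20,69,80,"tabtop"); sel(519,-149,20,55,80,"tab"); sel(552,-150,150,17,24,"base")
sel(545,-150,100,35,42,"plate")
z=np.load("top0.npz"); d=z["d"]; p=pts("top",d>0,d)
sel(584,155,150,12,25,"traywalls"); sel(584,155,150,2.5,25,"tray")
E
```

```text
knobtop 1936 [ 624.8 -160.1] [41.5 41.5] 71.11 zmed 156.2
bridge 2313 [ 624.8 -159.8] [134.1  36.1] 86.53 zmed 92.4
tabtop 179 [ 517.6 -154. ] [16.  16.2] 86.68 zmed 74.1
tab 230 [ 517.7 -154.1] [16.2 16.2] 86.76 zmed 73.8
base 9746 [ 548.1 -189.3] [218.1 249.6] 86.55 zmed 20.3
plate 3806 [ 566.7 -156.5] [ 82.1 160.7] 86.88 zmed 38.6
traywalls 328 [588.  167.8] [176.8 231.8] 74.19 zmed 17.3
tray 3015 [584.1 155.1] [299.8 299.6] 0.09 zmed 5.4
```

Call:
{"method": "play_rows", "body": {
  "offset": [
    [0,0,0],
    [0,0,0],
    [0,0,0]
  ],
  "turn": [0,0,0]
}}

```text
clock: 2.8
position: [583.7, -162.8, 306.0]
ee_rot: [-0.296, 0.955, -0.002, 0.003]
contact_force: [-0.8, 0.4, 0.0]
gripper_width: 85.3
```

```bash
cat >> h.py <<'E'
def sel(p,cx,cy,R,lo,hi,l):
    m=(np.abs(p[:,0]-cx)<R)&(np.abs(p[:,1]-cy)<R)&(p[:,2]>lo)&(p[:,2]<hi); q=p[m]
    if len(q)<5: print(l,"none"); return
    c,wh,a=cv2.minAreaRect(q[:,:2].astype(np.float32)); print(l,len(q),np.round(c,1),np.round(wh,1),round(a,2),"zmed",np.round(np.median(q[:,2]),1))
def wpts():
    P=eyes.camera_params("wrist"); im,d=eyes.get_image("wrist"); K=np.array(P["camera_matrix"]); T=np.linalg.inv(np.array(P["camera_from_world"]))
    v,u=np.where(d>0); z=d[v,u]
    return im,d,(T@np.stack([(u-K[0,2])*z/K[0,0],(v-K[1,2])*z/K[1,1],z,np.ones_like(z)]))[:3].T
E
python3 - <<'E'
from h import *
st(); im,d,p=wpts(); st()
sel(p,627,-155,40,153,162,"knobtop"); sel(p,627,-155,80,88,96,"bridge"); sel(p,519,-149,22,69,80,"tabtop"); sel(p,545,-150,100,35,42,"plate")
im,d=eyes.get_image("top"); p=pts("top",d>0,d)
r=silhouettes("top","tray")[0]; q=pts("top",r["mask"],d)
sel(q,584,155,150,2.5,25,"tray")
E
```

```text
t 2.8 p [ 583.7 -162.8  306. ] yaw -2.541 q [-0.296  0.955 -0.002  0.003] j6 0.6 F [-0.8  0.4  0. ] M [0.02 0.01 0.02] w 85.3
t 2.85 p [ 583.7 -162.8  306. ] yaw -2.541 q [-0.296  0.955 -0.002  0.003] j6 0.6 F [ 0.2  0.9 -0.6] M [ 0.07  0.02 -0.02] w 85.4
knobtop 1909 [ 626.1 -157.1] [41.  41.5] 71.34 zmed 156.2
bridge 2282 [ 626.3 -156.8] [134.  36.] 87.07 zmed 92.4
tabtop 177 [ 519. -152.] [15.9 16. ] 87.34 zmed 74.0
plate 3800 [ 546.7 -152.6] [ 81.8 118.5] 86.66 zmed 38.6
tray 2014 [584.5 158.1] [157.7 235.8] 73.98 zmed 6.4
```

Call:
{"method": "play_rows", "body": {
  "offset": [
    [15,2,0],
    [15,2,0],
    [12,2,0],
    [0,0,0],
    [0,0,0],
    [0,0,0]
  ],
  "turn": [0.14,0.14,0.14,0.14,0.08,0]
}}

```text
clock: 3.55
position: [627.6, -155.9, 305.5]
ee_rot: [-0.592, 0.806, -0.001, 0.003]
contact_force: [-0.2, 1.0, 0.2]
gripper_width: 85.7
```

```bash
python3 - <<'E'
from h import *
st(); im,d,p=wpts(); st()
sel(p,627,-155,40,153,162,"knobtop"); sel(p,627,-155,80,88,96,"bridge"); sel(p,519,-149,22,69,80,"tabtop")
E
```

```text
t 3.55 p [ 627.6 -155.9  305.5] yaw -1.874 q [-0.592  0.806 -0.001  0.003] j6 1.26 F [-0.2  1.   0.2] M [-0. -0.  0.] w 85.7
t 3.6 p [ 627.5 -155.9  305.5] yaw -1.875 q [-0.592  0.806 -0.001  0.003] j6 1.26 F [ 0.9  0.8 -1. ] M [-0.03 -0.   -0.  ] w 85.4
knobtop 1814 [ 626.2 -157.4] [41.8 41.7] 71.37 zmed 156.2
bridge 2423 [ 626.5 -157.2] [134.   36.1] 87.07 zmed 92.3
tabtop 164 [ 519.4 -152.2] [15.9 15.9] 88.0 zmed 73.9
```

Call:
{"method": "play_rows", "body": {
  "offset": [
    [-1,-1,-40],
    [0,0,-40],
    [0,0,-40],
    [0,0,-30],
    [0,0,-20],
    [0,0,-8],
    [0,0,0]
  ],
  "turn": [-0.022,0,0,0,0,0,0]
}}

```text
clock: 4.3
position: [626.3, -157.2, 124.9]
ee_rot: [-0.577, 0.817, -0.004, 0.006]
contact_force: [0.0, 0.9, 1.4]
gripper_width: 85.2
```

```bash
python3 -c "
from h import *
st()"
```

```text
t 4.3 p [ 626.3 -157.2  124.9] yaw -1.911 q [-0.577  0.817 -0.004  0.006] j6 1.23 F [0.  0.9 1.4] M [-0.01 -0.03 -0.01] w 85.2
```

Call:
{"method": "play_rows", "body": {
  "offset": [
    [0,0,-3],
    [0,0,0]
  ],
  "turn": [0.014,0]
}}

```text
clock: 4.5
position: [627.7, -157.4, 124.0]
ee_rot: [-0.583, 0.812, -0.005, 0.007]
contact_force: [-0.6, 0.1, -0.2]
gripper_width: 84.9
```

Call:
{"method": "play_rows", "body": {
  "offset": [
    [0,0,0],
    [0,0,0],
    [0,0,0],
    [0,0,0],
    [0,0,0],
    [0,0,0],
    [0,0,0],
    [0,0,0]
  ],
  "turn": [0,0,0,0,0,0,0,0],
  "grip": -1
}}

```text
clock: 5.3
position: [629.2, -158.0, 127.8]
ee_rot: [-0.583, 0.812, -0.007, 0.009]
contact_force: [-0.2, 0.0, -0.9]
gripper_width: 42.9
```

```bash
python3 -c "
from h import *
st()"
```

```text
t 5.3 p [ 629.2 -158.   127.8] yaw -1.897 q [-0.583  0.812 -0.007  0.009] j6 1.24 F [-0.2  0.  -0.9] M [-0.07  0.08 -0.09] w 42.9
```

Call:
{"method": "play_rows", "body": {
  "offset": [
    [-1,0,-2],
    [-1,0,-2],
    [0,0,-1]
  ],
  "turn": [-0.08,-0.08,-0.08]
}}

```text
clock: 5.6
position: [629.0, -158.7, 127.8]
ee_rot: [-0.48, 0.877, -0.011, 0.009]
contact_force: [-1.0, -1.1, 1.9]
gripper_width: 42.5
```

```bash
python3 -c "
from h import *
st()"
```

```text
t 5.6 p [ 629.  -158.7  127.8] yaw -2.14 q [-0.48   0.877 -0.011  0.009] j6 0.99 F [-1.  -1.1  1.9] M [-0.18  0.7   0.32] w 42.5
```

Call:
{"method": "play_rows", "body": {
  "offset": [
    [-1,1,-1],
    [-1,0,-1],
    [-1,0,-1],
    [0,0,-1],
    [0,0,-1],
    [0,0,-1]
  ],
  "turn": [-0.08,-0.08,-0.08,-0.08,-0.08,-0.08]
}}

```text
clock: 6.2
position: [628.0, -159.7, 127.8]
ee_rot: [-0.253, 0.967, -0.017, 0.007]
contact_force: [-3.1, -0.5, 4.1]
gripper_width: 42.9
```

```bash
python3 -c "
from h import *
st()"
```

```text
t 6.2 p [ 628.  -159.7  127.8] yaw -2.63 q [-0.253  0.967 -0.017  0.007] j6 0.48 F [-3.1 -0.5  4.1] M [0.21 0.71 0.35] w 42.9
```

Call:
{"method": "play_rows", "body": {
  "offset": [
    [-1,1,0],
    [-1,1,0],
    [-1,1,0],
    [0,1,0],
    [0,1,0],
    [0,1,0],
    [0,0,0],
    [0,0,0],
    [0,0,0]
  ],
  "turn": [-0.08,-0.08,-0.08,-0.08,-0.08,-0.08,-0.08,-0.08,-0.08]
}}

```text
clock: 7.1
position: [626.1, -160.0, 127.8]
ee_rot: [0.114, 0.993, -0.024, -0.001]
contact_force: [-1.5, -1.0, -1.2]
gripper_width: 43.0
```

```bash
python3 -c "
from h import *
st()"
```

```text
t 7.1 p [ 626.1 -160.   127.8] yaw 2.913 q [ 0.114  0.993 -0.024 -0.001] j6 -0.28 F [-1.5 -1.  -1.2] M [0.25 0.1  0.33] w 43.0
```

Call:
{"method": "play_rows", "body": {
  "offset": [
    [0,1,0],
    [0,1,0]
  ],
  "turn": [-0.08,-0.08]
}}

```text
clock: 7.3
position: [625.7, -159.8, 127.8]
ee_rot: [0.195, 0.98, -0.025, -0.003]
contact_force: [-1.5, -4.2, -0.9]
gripper_width: 42.8
```

```bash
python3 -c "
from h import *
st()"
```

```text
t 7.3 p [ 625.7 -159.8  127.8] yaw 2.748 q [ 0.195  0.98  -0.025 -0.003] j6 -0.45 F [-1.5 -4.2 -0.9] M [-1.07 -0.1   0.3 ] w 42.8
```

Call:
{"method": "play_rows", "body": {
  "offset": [
    [0,0,0]
  ],
  "turn": [-0.08]
}}

```text
clock: 7.4
position: [625.4, -160.0, 127.8]
ee_rot: [0.236, 0.971, -0.025, -0.004]
contact_force: [-0.1, 1.2, 1.1]
gripper_width: 43.4
```

```bash
python3 -c "
from h import *
st()"
```

```text
t 7.4 p [ 625.4 -160.   127.8] yaw 2.666 q [ 0.236  0.971 -0.025 -0.004] j6 -0.53 F [-0.1  1.2  1.1] M [0.81 0.11 0.3 ] w 43.4
```

Call:
{"method": "play_rows", "body": {
  "offset": [
    [0,0,0]
  ],
  "turn": [-0.07]
}}

```text
clock: 7.5
position: [625.2, -159.9, 127.8]
ee_rot: [0.271, 0.962, -0.025, -0.005]
contact_force: [-1.7, -0.3, 0.7]
gripper_width: 43.2
```

```bash
python3 -c "
from h import *
st()"
```

```text
t 7.5 p [ 625.2 -159.9  127.8] yaw 2.593 q [ 0.271  0.962 -0.025 -0.005] j6 -0.6 F [-1.7 -0.3  0.7] M [0.48 0.03 0.34] w 43.2
```

Call:
{"method": "play_rows", "body": {
  "offset": [
    [0,0,0]
  ],
  "turn": [-0.07]
}}

```text
clock: 7.6
position: [625.1, -159.7, 127.9]
ee_rot: [0.305, 0.952, -0.025, -0.006]
contact_force: [-1.2, -0.7, 0.9]
gripper_width: 43.0
```

```bash
python3 -c "
from h import *
st()"
```

```text
t 7.6 p [ 625.1 -159.7  127.9] yaw 2.521 q [ 0.305  0.952 -0.025 -0.006] j6 -0.67 F [-1.2 -0.7  0.9] M [0.21 0.03 0.3 ] w 43.0
```

Call:
{"method": "play_rows", "body": {
  "offset": [
    [0,0,0]
  ],
  "turn": [-0.08]
}}

```text
clock: 7.7
position: [624.9, -159.7, 127.9]
ee_rot: [0.344, 0.939, -0.024, -0.007]
contact_force: [-1.3, -0.0, 0.8]
gripper_width: 42.7
```

```bash
python3 -c "
from h import *
st()"
```

```text
t 7.7 p [ 624.9 -159.7  127.9] yaw 2.439 q [ 0.344  0.939 -0.024 -0.007] j6 -0.75 F [-1.3 -0.   0.8] M [0.15 0.02 0.33] w 42.7
```

Call:
{"method": "play_rows", "body": {
  "offset": [
    [0,0,0]
  ],
  "turn": [-0.08]
}}

```text
clock: 7.8
position: [624.7, -159.6, 127.9]
ee_rot: [0.382, 0.924, -0.024, -0.008]
contact_force: [-1.8, -0.2, -0.7]
gripper_width: 43.2
```

```bash
python3 -c "
from h import *
st()"
```

```text
t 7.8 p [ 624.7 -159.6  127.9] yaw 2.357 q [ 0.382  0.924 -0.024 -0.008] j6 -0.83 F [-1.8 -0.2 -0.7] M [ 0.16 -0.01  0.37] w 43.2
```

Call:
{"method": "play_rows", "body": {
  "offset": [
    [0,0,0]
  ],
  "turn": [-0.07]
}}

```text
clock: 7.9
position: [624.6, -159.4, 127.9]
ee_rot: [0.415, 0.909, -0.024, -0.009]
contact_force: [-1.8, 0.3, 0.4]
gripper_width: 43.2
```

```bash
python3 -c "
from h import *
st()"
```

```text
t 7.9 p [ 624.6 -159.4  127.9] yaw 2.285 q [ 0.415  0.909 -0.024 -0.009] j6 -0.9 F [-1.8  0.3  0.4] M [ 0.1  -0.04  0.27] w 43.2
```

Call:
{"method": "play_rows", "body": {
  "offset": [
    [0,0,0]
  ],
  "turn": [-0.07]
}}

```text
clock: 8.0
position: [624.5, -159.3, 127.8]
ee_rot: [0.448, 0.894, -0.023, -0.01]
contact_force: [-1.9, -1.7, -0.2]
gripper_width: 42.9
```

```bash
python3 -c "
from h import *
st()"
```

```text
t 8.0 p [ 624.5 -159.3  127.8] yaw 2.213 q [ 0.448  0.894 -0.023 -0.01 ] j6 -0.96 F [-1.9 -1.7 -0.2] M [ 0.09 -0.03  0.31] w 42.9
```

Call:
{"method": "play_rows", "body": {
  "offset": [
    [0,0,0]
  ],
  "turn": [-0.07]
}}

```text
clock: 8.1
position: [624.3, -159.2, 127.9]
ee_rot: [0.479, 0.877, -0.023, -0.011]
contact_force: [-2.4, 0.2, 0.3]
gripper_width: 43.1
```

```bash
python3 -c "
from h import *
st()"
```

```text
t 8.1 p [ 624.3 -159.2  127.9] yaw 2.141 q [ 0.479  0.877 -0.023 -0.011] j6 -1.03 F [-2.4  0.2  0.3] M [ 0.1  -0.08  0.31] w 43.1
```

Total is now 2.24 rad and the torque is still that of a free turn.

Call:
{"method": "play_rows", "body": {
  "offset": [
    [0,0,0]
  ],
  "turn": [-0.08]
}}

```text
clock: 8.2
position: [624.2, -159.0, 127.9]
ee_rot: [0.515, 0.857, -0.022, -0.012]
contact_force: [-1.8, -0.6, 1.0]
gripper_width: 43.3
```

```bash
python3 -c "
from h import *
st()"
```

```text
t 8.2 p [ 624.2 -159.   127.9] yaw 2.059 q [ 0.515  0.857 -0.022 -0.012] j6 -1.11 F [-1.8 -0.6  1. ] M [ 0.07 -0.03  0.32] w 43.3
```

Call:
{"method": "play_rows", "body": {
  "offset": [
    [0,0,0]
  ],
  "turn": [-0.08]
}}

```text
clock: 8.3
position: [624.1, -158.8, 127.9]
ee_rot: [0.55, 0.835, -0.022, -0.013]
contact_force: [-1.8, -0.4, -0.5]
gripper_width: 43.0
```

```bash
python3 -c "
from h import *
st()"
```

```text
t 8.3 p [ 624.1 -158.8  127.9] yaw 1.977 q [ 0.55   0.835 -0.022 -0.013] j6 -1.19 F [-1.8 -0.4 -0.5] M [ 0.04 -0.07  0.3 ] w 43.0
```

Call:
{"method": "play_rows", "body": {
  "offset": [
    [0,0,0]
  ],
  "turn": [-0.08]
}}

```text
clock: 8.4
position: [624.0, -158.7, 127.8]
ee_rot: [0.583, 0.812, -0.021, -0.014]
contact_force: [-1.0, -0.1, 0.4]
gripper_width: 42.9
```

```bash
python3 -c "
from h import *
st()"
```

```text
t 8.4 p [ 624.  -158.7  127.8] yaw 1.895 q [ 0.583  0.812 -0.021 -0.014] j6 -1.27 F [-1.  -0.1  0.4] M [ 0.01 -0.1   0.43] w 42.9
```

Call:
{"method": "play_rows", "body": {
  "offset": [
    [0,0,0]
  ],
  "turn": [-0.03]
}}

```text
clock: 8.5
position: [623.9, -158.6, 127.8]
ee_rot: [0.596, 0.803, -0.021, -0.014]
contact_force: [-2.5, -0.9, -1.4]
gripper_width: 43.0
```

```bash
python3 -c "
from h import *
st()"
```

```text
t 8.5 p [ 623.9 -158.6  127.8] yaw 1.865 q [ 0.596  0.803 -0.021 -0.014] j6 -1.3 F [-2.5 -0.9 -1.4] M [-0.13 -0.16  0.51] w 43.0
```

Call:
{"method": "play_rows", "body": {
  "offset": [
    [0,0,0]
  ],
  "turn": [-0.02]
}}

```text
clock: 8.6
position: [623.9, -158.5, 127.8]
ee_rot: [0.603, 0.797, -0.021, -0.015]
contact_force: [-1.1, 0.1, 0.2]
gripper_width: 42.7
```

```bash
python3 -c "
from h import *
st()"
```

```text
t 8.6 p [ 623.9 -158.5  127.8] yaw 1.846 q [ 0.603  0.797 -0.021 -0.015] j6 -1.31 F [-1.1  0.1  0.2] M [-0.15 -0.11  0.56] w 42.7
```

The torque climbs steadily (0.43, 0.51, 0.56 N m), so the screw is at its stop. I'm relaxing the sleeve, then letting go.

Call:
{"method": "play_rows", "body": {
  "offset": [
    [0,0,0],
    [0,0,0],
    [0,0,0]
  ],
  "turn": [0.05,0.03,0]
}}

```text
clock: 8.9
position: [624.0, -158.7, 127.9]
ee_rot: [0.57, 0.822, -0.021, -0.013]
contact_force: [-2.3, -0.2, -1.0]
gripper_width: 43.1
```

Call:
{"method": "play_rows", "body": {
  "offset": [
    [0,0,0],
    [0,0,0],
    [0,0,0],
    [0,0,0],
    [0,0,0],
    [0,0,0],
    [0,0,10],
    [0,0,40],
    [-20,0,40],
    [-20,0,40],
    [-20,0,0],
    [0,0,0]
  ],
  "turn": [0,0,0,0,0,0,0,0,0,0,0,0],
  "grip": 1
}}

```text
clock: 10.1
position: [562.2, -158.6, 265.2]
ee_rot: [0.571, 0.821, -0.021, -0.012]
contact_force: [0.0, -0.6, -0.6]
gripper_width: 85.6
```

```bash
python3 - <<'E'
from h import *
s=st(); im,d,p=wpts(); s=st()
print(s["joints"])
cv2.imwrite("pics/w2.png",im[:,:,::-1])
sel(p,627,-155,40,153,162,"knobtop"); sel(p,627,-155,80,88,96,"bridge"); sel(p,519,-149,22,69,80,"tabtop"); sel(p,545,-150,100,35,42,"plate")
E
```

```text
t 10.1 p [ 562.2 -158.6  265.2] yaw 1.926 q [ 0.571  0.821 -0.021 -0.012] j6 -1.23 F [ 0.  -0.6 -0.6] M [ 0.06 -0.07  0.04] w 85.6
t 10.15 p [ 564.  -158.9  266.1] yaw 1.927 q [ 0.571  0.821 -0.021 -0.011] j6 -1.23 F [-0.3  0.8  1.1] M [-0.02 -0.19  0.03] w 85.6
[ 0.01312647  0.31416931 -0.01883228  0.02305493 -1.28009258 -1.23482891]
knobtop 2044 [ 626.6 -156.9] [42.6 41.1] 21.71 zmed 156.3
bridge 3017 [ 622.8 -156.7] [134.   44.1] 87.26 zmed 92.4
tabtop 241 [ 519.2 -151.7] [16.1 16. ] 87.56 zmed 74.1
plate 5989 [ 555.4 -153.6] [129.2 134.6] 87.0 zmed 38.6
```

View pics/w2.png

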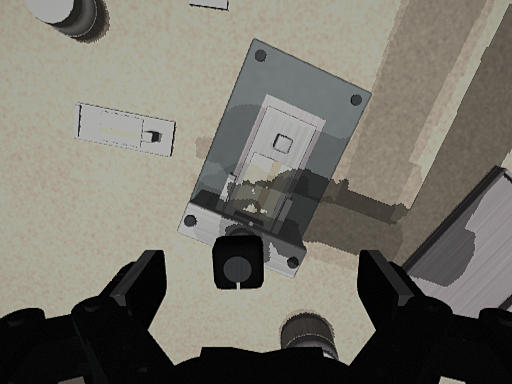

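The wrist view shows the knob freed at (238,262) and the tab at (284,143) still in place. The tool leans slightly, but in the pad plane. I'm turning it so it grips along the clamp's x.

Call:
{"method": "play_rows", "body": {
  "offset": [
    [-5,1,0],
    [-5,1,0],
    [-5,1,0],
    [-5,1,0],
    [-5,1,0],
    [-5,1,0],
    [-5,0,0],
    [-5,0,0],
    [-4,0,0],
    [0,0,0],
    [0,0,0]
  ],
  "turn": [0.13,0.13,0.13,0.13,0.13,0.13,0.13,0.13,0.12,0,0]
}}

```text
clock: 11.25
position: [525.7, -152.8, 262.4]
ee_rot: [0.004, 1.0, -0.025, 0.001]
contact_force: [-0.1, 0.0, -0.7]
gripper_width: 85.6
```

```bash
python3 - <<'E'
from h import *
s=st(); im,d,p=wpts(); s=st()
sel(p,627,-155,80,88,96,"bridge"); sel(p,519,-149,22,69,80,"tabtop"); sel(p,545,-150,80,35,42,"plate")
E
```

```text
t 11.25 p [ 525.7 -152.8  262.4] yaw 3.134 q [ 0.004  1.    -0.025  0.001] j6 -0.07 F [-0.1  0.  -0.7] M [ 0.11 -0.03  0.02] w 85.6
t 11.3 p [ 525.7 -152.9  262.4] yaw 3.134 q [ 0.004  1.    -0.025  0.001] j6 -0.07 F [ 0.1  0.6 -0.2] M [ 0.14  0.03 -0.01] w 85.3
bridge 3238 [ 622.3 -156.7] [133.8  44. ] 86.82 zmed 92.4
tabtop 225 [ 518.9 -152.1] [15.1 15.9] 89.66 zmed 74.1
plate 5897 [ 553.5 -153.9] [129.8 131.4] 87.22 zmed 38.6
```

Call:
{"method": "play_rows", "body": {
  "offset": [
    [-3,0,-40],
    [-3,0,-40],
    [-1,0,-40],
    [0,0,-40],
    [0,0,-25],
    [0,0,-10],
    [0,0,0]
  ],
  "turn": [-0.02,-0.02,0,0,0,0,0]
}}

```text
clock: 12.0
position: [523.0, -153.4, 64.2]
ee_rot: [0.03, 0.999, -0.026, 0.005]
contact_force: [0.4, -0.2, -0.3]
gripper_width: 85.0
```

```bash
python3 -c "
from h import *
st()"
```

```text
t 12.0 p [ 523.  -153.4   64.2] yaw 3.082 q [ 0.03   0.999 -0.026  0.005] j6 -0.17 F [ 0.4 -0.2 -0.3] M [ 0.15  0.05 -0.03] w 85.0
```

Call:
{"method": "play_rows", "body": {
  "offset": [
    [-2,0,-7],
    [-1,0,-6],
    [-1,0,-5],
    [0,0,0]
  ],
  "turn": [0.005,0.005,0,0]
}}

```text
clock: 12.4
position: [522.4, -153.4, 48.1]
ee_rot: [0.025, 0.999, -0.027, 0.009]
contact_force: [0.2, -0.4, -0.1]
gripper_width: 86.2
```

```bash
python3 -c "
from h import *
st()"
```

```text
t 12.4 p [ 522.4 -153.4   48.1] yaw 3.093 q [ 0.025  0.999 -0.027  0.009] j6 -0.16 F [ 0.2 -0.4 -0.1] M [0.14 0.07 0.02] w 86.2
```

Call:
{"method": "play_rows", "body": {
  "offset": [
    [0,0,5],
    [0,0,0],
    [0,0,0],
    [0,0,0],
    [0,0,0],
    [0,0,0],
    [0,0,0],
    [0,0,0],
    [-2,1,0],
    [-2,0,0],
    [0,0,0],
    [0,0,0]
  ],
  "turn": [0,-0.14,-0.14,-0.14,-0.14,-0.14,-0.14,-0.14,-0.14,-0.14,-0.14,-0.13]
}}

```text
clock: 13.6
position: [524.8, -152.3, 64.5]
ee_rot: [0.731, 0.682, -0.025, -0.004]
contact_force: [-0.7, 0.3, 0.6]
gripper_width: 85.2
```

```bash
python3 -c "
from h import *
st()"
```

```text
t 13.6 p [ 524.8 -152.3   64.5] yaw 1.501 q [ 0.731  0.682 -0.025 -0.004] j6 -1.7 F [-0.7  0.3  0.6] M [ 0.02 -0.06 -0.06] w 85.2
```

Call:
{"method": "play_rows", "body": {
  "offset": [
    [-1,0,0],
    [-1,0,0],
    [-1,0,0],
    [-1,0,0],
    [-1,0,0],
    [-1,0,0],
    [-1,0,0],
    [-1,0,0],
    [-1,0,0],
    [-1,0,0],
    [-1,0,0],
    [-1,0,0]
  ],
  "turn": [0.148,0.148,0.148,0.148,0.148,0.148,0.148,0.148,0.148,0.148,0.148,0.148]
}}

```text
clock: 14.8
position: [519.6, -152.4, 76.7]
ee_rot: [-0.08, 0.996, -0.012, 0.024]
contact_force: [0.5, 0.1, -0.7]
gripper_width: 85.3
```

```bash
cat >> h.py <<'E'
def tilt():
    s=st(); x,y,z,w=s["ee_rot"]; yaw=np.arctan2(2*(x*y+z*w),1-2*(y*y+z*z)); t=np.array([2*(x*z+w*y),2*(y*z-w*x)])
    print("tilt world",np.round(t,4),"tool x",round(t@[np.cos(yaw),np.sin(yaw)],4),"tool y'",round(t@[-np.sin(yaw),np.cos(yaw)],4)); return s
E
python3 -c "
from h import *
print(tilt()['joints'])"
```

```text
t 14.8 p [ 519.6 -152.4   76.7] yaw -2.981 q [-0.08   0.996 -0.012  0.024] j6 0.11 F [ 0.5  0.1 -0.7] M [0.08 0.06 0.  ] w 85.3
tilt world [ 0.0494 -0.0205] tool x -0.0455 tool y' 0.0282
[ 0.02670688  0.38868809 -0.44787142  0.03445495 -0.68565175  0.10749085]
```

Call:
{"method": "play_rows", "body": {
  "offset": [
    [-0.5,0,-1],
    [-0.5,0,-1],
    [-0.5,0,-1],
    [-0.5,0,-1],
    [-0.5,0,-1],
    [-0.5,0,-1],
    [-0.5,0,-1],
    [-0.5,0,-1],
    [-0.5,0,-1],
    [-0.5,0,-1],
    [-0.5,0,-1],
    [-0.5,0,-1]
  ],
  "turn": [0.148,0.148,0.148,0.148,0.148,0.148,0.148,0.148,0.148,0.148,0.148,0.148]
}}

```text
clock: 16.0
position: [519.3, -152.6, 77.0]
ee_rot: [0.83, -0.557, -0.009, -0.034]
contact_force: [0.3, -0.1, -0.4]
gripper_width: 85.6
```

Call:
{"method": "play_rows", "body": {
  "offset": [
    [-0.5,0,-1],
    [-0.5,0,-1],
    [-0.5,0,-1],
    [-0.5,0,-1],
    [-0.5,0,-1],
    [-0.5,0,-1],
    [-0.5,0,-1],
    [-0.5,0,-1],
    [-0.5,0,-1],
    [-0.5,0,-1],
    [-0.5,0,-1],
    [-0.5,0,-1]
  ],
  "turn": [0.148,0.148,0.148,0,0,0,0,0,0,0,0,0]
}}

```text
clock: 17.2
position: [515.5, -152.8, 69.4]
ee_rot: [0.932, -0.361, -0.013, -0.033]
contact_force: [0.4, 1.0, -0.9]
gripper_width: 85.6
```

```bash
python3 -c "
from h import *
print(tilt()['joints'])"
```

```text
t 17.2 p [ 515.5 -152.8   69.4] yaw -0.738 q [ 0.932 -0.361 -0.013 -0.033] j6 2.5 F [ 0.4  1.  -0.9] M [-0.14  0.03 -0.02] w 85.6
tilt world [0.0003 0.07  ] tool x -0.0469 tool y' 0.052
[-0.02827407  0.42434161 -0.35978437 -0.09865274 -0.7907684   2.50013476]
```

Call:
{"method": "play_rows", "body": {
  "offset": [
    [-0.3,0,-1],
    [-0.3,0,-1],
    [-0.3,0,-1],
    [-0.3,0,-1],
    [-0.3,0,-1],
    [-0.3,0,-1],
    [-0.3,0,-1],
    [-0.3,0,-1],
    [-0.3,0,-1],
    [-0.3,0,-1],
    [-0.3,0,-1],
    [-0.3,0,-1]
  ],
  "turn": [0.14,0.14,0.14,-0.14,-0.14,-0.14,0.14,0.14,0.14,-0.14,-0.14,0]
}}

```text
clock: 18.4
position: [511.4, -152.8, 55.7]
ee_rot: [0.956, -0.291, -0.015, -0.032]
contact_force: [0.0, -0.1, -0.9]
gripper_width: 85.1
```

```bash
python3 -c "
from h import *
print(tilt()['joints'])"
```

```text
t 18.4 p [ 511.4 -152.8   55.7] yaw -0.589 q [ 0.956 -0.291 -0.015 -0.032] j6 2.65 F [ 0.  -0.1 -0.9] M [-0.16  0.    0.01] w 85.1
tilt world [-0.0112  0.0696] tool x -0.048 tool y' 0.0517
[-0.02806498  0.44305431 -0.37344467 -0.09969202 -0.76997425  2.65173413]
```

Call:
{"method": "play_rows", "body": {
  "offset": [
    [0,0,0],
    [0,0,0],
    [0,0,0],
    [0,0,0],
    [0,0,0],
    [0,0,0],
    [0,0,0],
    [0,0,0],
    [0,0,0],
    [0,0,0],
    [0,0,0],
    [0,0,0]
  ],
  "turn": [-0.148,-0.148,-0.148,-0.148,-0.148,-0.148,-0.148,-0.148,-0.148,-0.148,-0.148,-0.148]
}}

```text
clock: 19.6
position: [512.1, -153.3, 55.2]
ee_rot: [-0.367, 0.93, -0.016, 0.031]
contact_force: [0.5, -0.3, 0.1]
gripper_width: 85.4
```

```bash
python3 -c "
from h import *
print(tilt()['joints'])"
```

```text
t 19.6 p [ 512.1 -153.3   55.2] yaw -2.388 q [-0.367  0.93  -0.016  0.031] j6 0.72 F [ 0.5 -0.3  0.1] M [ 0.03  0.11 -0.01] w 85.4
tilt world [ 0.0696 -0.0067] tool x -0.0462 tool y' 0.0524
[ 0.01725018  0.40556506 -0.48864907  0.01379284 -0.60713842  0.72370411]
```

Call:
{"method": "play_rows", "body": {
  "offset": [
    [0,0,5],
    [1,0,0],
    [1,0,0],
    [2,0,0],
    [2,0,0],
    [1,0,0],
    [0,0,0],
    [0,0,0]
  ],
  "turn": [-0.14,-0.14,-0.14,-0.14,-0.14,-0.09,0,0]
}}

```text
clock: 20.4
position: [519.4, -153.0, 60.2]
ee_rot: [0.023, 0.999, -0.027, 0.021]
contact_force: [0.6, 0.2, 0.0]
gripper_width: 85.2
```

```bash
python3 - <<'E'
from h import *
tilt(); im,d,p=wpts(); cv2.imwrite("pics/w3.png",im[:,:,::-1]); tilt()
sel(p,519,-149,22,69,80,"tabtop")
E
```

```text
t 20.4 p [ 519.4 -153.    60.2] yaw 3.097 q [ 0.023  0.999 -0.027  0.021] j6 -0.17 F [0.6 0.2 0. ] M [ 0.14  0.03 -0.06] w 85.2
tilt world [ 0.0414 -0.0559] tool x -0.0438 tool y' 0.054
t 20.45 p [ 519.4 -153.1   60.2] yaw 3.097 q [ 0.023  0.999 -0.027  0.021] j6 -0.17 F [-0.3  1.4  0.5] M [ 0.08  0.06 -0.03] w 85.4
tilt world [ 0.0413 -0.0559] tool x -0.0438 tool y' 0.054
tabtop 1276 [ 518.7 -152.4] [16.3 15.8] 88.17 zmed 74.1
```

Call:
{"method": "play_rows", "body": {
  "offset": [
    [0,0,-6],
    [0,0,-6],
    [0,0,0],
    [0,0,0],
    [0,0,0],
    [0,0,0],
    [0,0,0],
    [0,0,0]
  ],
  "turn": [-0.003,-0.003,0,0,0,0,0,0],
  "grip": -0.3
}}

```text
clock: 21.25
position: [519.0, -153.3, 46.9]
ee_rot: [0.024, 0.999, -0.028, 0.021]
contact_force: [-0.6, 0.3, -0.8]
gripper_width: 29.9
```

```bash
python3 -c "
from h import *
tilt()"
```

```text
t 21.25 p [ 519.  -153.3   46.9] yaw 3.094 q [ 0.024  0.999 -0.028  0.021] j6 -0.18 F [-0.6  0.3 -0.8] M [ 0.14  0.1  -0.02] w 29.9
tilt world [ 0.0405 -0.056 ] tool x -0.0431 tool y' 0.0541
```

Call:
{"method": "play_rows", "body": {
  "offset": [
    [-5,0.2,0],
    [-5,0.3,0],
    [-6,0.3,0],
    [-6,0.3,0]
  ],
  "turn": [0,0,0,0]
}}

```text
clock: 21.65
position: [497.3, -151.9, 47.4]
ee_rot: [0.024, 0.999, -0.027, 0.023]
contact_force: [1.1, 0.1, -0.6]
gripper_width: 30.0
```

```bash
python3 -c "
from h import *
tilt()"
```

```text
t 21.65 p [ 497.3 -151.9   47.4] yaw 3.095 q [ 0.024  0.999 -0.027  0.023] j6 -0.19 F [ 1.1  0.1 -0.6] M [ 0.1  -0.19  0.02] w 30.0
tilt world [ 0.0446 -0.0559] tool x -0.0471 tool y' 0.0538
```

Call:
{"method": "play_rows", "body": {
  "offset": [
    [-7,0.3,0],
    [-7,0.4,0],
    [-7,0.4,0],
    [-7,0.4,0],
    [-7,0.4,0],
    [-7,0.4,0],
    [-6,0.3,0],
    [-4,0.2,0],
    [0,0,0]
  ],
  "turn": [0,0,0,0,0,0,0,0,0]
}}

```text
clock: 22.55
position: [439.4, -148.8, 47.9]
ee_rot: [0.024, 0.999, -0.027, 0.023]
contact_force: [-0.6, -0.1, 0.8]
gripper_width: 29.7
```

```bash
python3 - <<'E'
from h import *
tilt(); im,d=eyes.get_image("top"); p=pts("top",d>0,d); z=im[130:290,190:350]; cv2.imwrite("pics/t4.png",cv2.resize(z,None,fx=3.5,fy=3.5)[:,:,::-1])
im,d,p=wpts(); cv2.imwrite("pics/w4.png",im[:,:,::-1]); sel(p,450,-148,25,70,80,"tabtop"); sel(p,490,-150,120,35.5,41.5,"plate")
E
```

```text
t 22.55 p [ 439.4 -148.8   47.9] yaw 3.095 q [ 0.024  0.999 -0.027  0.023] j6 -0.21 F [-0.6 -0.1  0.8] M [ 0.14  0.11 -0.03] w 29.7
tilt world [ 0.045  -0.0558] tool x -0.0475 tool y' 0.0537
tabtop 1958 [ 452.4 -148. ] [22.9 29.8] 87.2 zmed 74.2
plate 27279 [ 501.9 -146.5] [ 70.6 176. ] 88.52 zmed 38.6
```

View pics/w4.png

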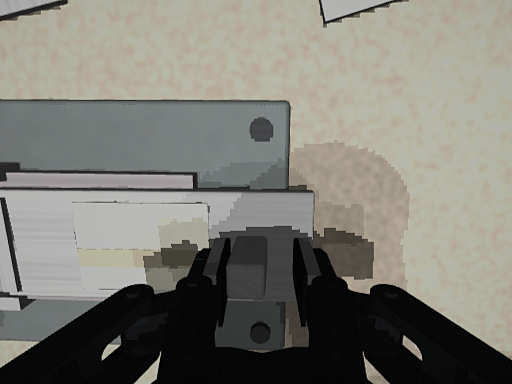

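The wrist view shows the carrier drawn straight out. The tab at (246,267) sits between the pads and the rib at (10,250) is clear of the bridge. I'm centring on the tab and gripping it.

Call:
{"method": "play_rows", "body": {
  "offset": [
    [4,-0.2,0],
    [3,-0.2,0],
    [0,0,0]
  ],
  "turn": [0,0,0]
}}

```text
clock: 22.95
position: [447.4, -149.4, 47.7]
ee_rot: [0.024, 0.999, -0.028, 0.023]
contact_force: [0.3, 0.1, -0.5]
gripper_width: 29.8
```

Call:
{"method": "play_rows", "body": {
  "offset": [
    [0,0,0],
    [0,0,0],
    [0,0,0],
    [0,0,0],
    [0,0,0]
  ],
  "turn": [0,0,0,0,0],
  "grip": -1
}}

```text
clock: 23.45
position: [446.2, -149.5, 46.9]
ee_rot: [0.024, 0.999, -0.028, 0.021]
contact_force: [0.4, 0.6, -0.0]
gripper_width: 14.8
```

```bash
python3 -c "
from h import *
tilt()"
```

```text
t 23.45 p [ 446.2 -149.5   46.9] yaw 3.094 q [ 0.024  0.999 -0.028  0.021] j6 -0.21 F [ 0.4  0.6 -0. ] M [0.12 0.14 0.04] w 14.8
tilt world [ 0.0402 -0.0562] tool x -0.0428 tool y' 0.0542
```

Call:
{"method": "play_rows", "body": {
  "offset": [
    [-5,0,3],
    [-15,1,4],
    [-15,1,8],
    [0,0,25],
    [0,0,30],
    [0,0,20]
  ],
  "turn": [0,0,0,0,0,0]
}}

```text
clock: 24.05
position: [399.9, -147.5, 134.3]
ee_rot: [0.026, 0.999, -0.027, 0.01]
contact_force: [0.6, 0.5, -2.8]
gripper_width: 14.6
```

```bash
python3 - <<'E'
from h import *
tilt()
im,d=eyes.get_image("scene"); cv2.imwrite("pics/s5.png",cv2.resize(im[100:300,170:370],None,fx=2.8,fy=2.8,interpolation=cv2.INTER_CUBIC)[:,:,::-1])
im,d,p=wpts(); tilt()
q=p[(p[:,2]>60)&(p[:,2]<130)&(np.abs(p[:,1]+148)<30)&(p[:,0]>435)&(p[:,0]<570)]
A=np.c_[q[:,0]-410,q[:,1]+148,np.ones(len(q))]; c=np.linalg.lstsq(A,q[:,2],rcond=None)[0]
for _ in range(4):
    m=np.abs(A@c-q[:,2])<3; c=np.linalg.lstsq(A[m],q[m,2],rcond=None)[0]
print("plate plane slopes/z",c,m.sum(),len(q))
E
```

```text
t 24.05 p [ 399.9 -147.5  134.3] yaw 3.091 q [ 0.026  0.999 -0.027  0.01 ] j6 -0.18 F [ 0.6  0.5 -2.8] M [ 0.14  0.05 -0.03] w 14.6
tilt world [ 0.0196 -0.0553] tool x -0.0223 tool y' 0.0542
t 24.15 p [ 402.  -147.5  135.4] yaw 3.091 q [ 0.025  0.999 -0.027  0.014] j6 -0.18 F [ 1.8 -0.  -2.9] M [0.21 0.11 0.01] w 15.0
tilt world [ 0.0256 -0.0553] tool x -0.0284 tool y' 0.0539
plate plane slopes/z [7.83878791e-04 2.56832583e-03 1.28733375e+02] 17385 17415
```

View pics/s5.png

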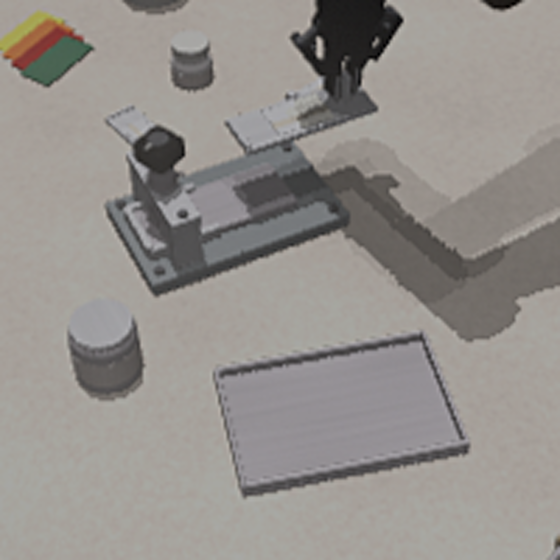

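The scene view shows the carrier held level at (300,115), clear of the clamp, with the knob, tin and jar undisturbed. I'm carrying it to the tray.

Call:
{"method": "play_rows", "body": {
  "offset": [
    [6,14,0],
    [13,30,0],
    [13,30,0],
    [13,30,0],
    [13,30,0],
    [13,32,0],
    [13,32,0],
    [13,32,0],
    [12,30,0],
    [12,26,0],
    [8,18,0],
    [2,6,0]
  ],
  "turn": [-0.02,-0.02,-0.02,-0.02,-0.02,-0.02,-0.02,-0.02,-0.02,-0.02,-0.02,-0.01]
}}

```text
clock: 25.35
position: [519.9, 171.0, 113.7]
ee_rot: [0.15, 0.988, -0.033, -0.007]
contact_force: [-0.3, -0.1, -3.5]
gripper_width: 14.5
```

Call:
{"method": "play_rows", "body": {
  "offset": [
    [0,0,0],
    [0,0,0]
  ],
  "turn": [0,0]
}}

```text
clock: 25.55
position: [517.9, 170.1, 110.6]
ee_rot: [0.15, 0.988, -0.035, -0.009]
contact_force: [-1.2, 0.6, -3.5]
gripper_width: 14.8
```

```bash
python3 - <<'E'
from h import *
tilt()
im,d,p=wpts(); s=tilt(); cv2.imwrite("pics/w6.png",im[:,:,::-1])
x,y,_=s["position"]
q=p[(p[:,2]>60)]
c,wh,a=cv2.minAreaRect(q[(q[:,2]>s["position"][2]-14)&(q[:,2]<s["position"][2]+3)][:,:2].astype(np.float32)); print("plate",np.round(c,1),np.round(wh,1),a)
t=p[(p[:,2]>14)&(p[:,2]<22)]; print("walls x,y range",t[:,:2].min(0),t[:,:2].max(0),len(t))
E
```

```text
t 25.55 p [517.9 170.1 110.6] yaw 2.84 q [ 0.15   0.988 -0.035 -0.009] j6 -0.97 F [-1.2  0.6 -3.5] M [ 0.25  0.11 -0.01] w 14.8
tilt world [-0.0286 -0.0663] tool x 0.0076 tool y' 0.0718
t 25.6 p [517.7 169.8 110.6] yaw 2.839 q [ 0.15   0.988 -0.035 -0.009] j6 -0.97 F [-0.7 -0.8 -3.6] M [0.18 0.05 0.02] w 14.8
tilt world [-0.0289 -0.0664] tool x 0.0079 tool y' 0.072
plate [567.6 156.1] [ 60.5 166.8] 72.888671875
walls x,y range [354.80209999  50.77736195] [715.83234072 355.78973493] 4150
```

View pics/w6.png

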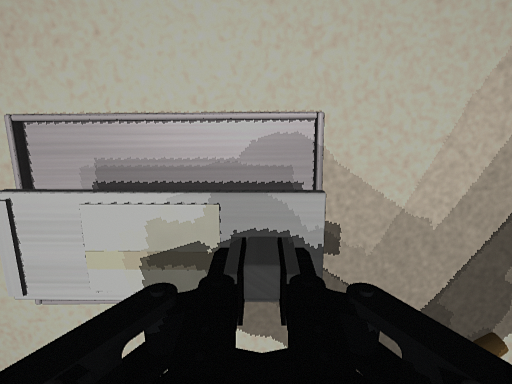

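Call:
{"method": "play_rows", "body": {
  "offset": [
    [8,0,0],
    [7,0,-10],
    [0,0,-20],
    [0,0,-20],
    [0,0,-12],
    [0,0,0]
  ],
  "turn": [0.01,0.005,0,0,0,0]
}}

```text
clock: 26.2
position: [535.2, 166.2, 46.0]
ee_rot: [0.144, 0.989, -0.034, -0.008]
contact_force: [-0.7, -0.4, -1.4]
gripper_width: 15.1
```

```bash
python3 - <<'E'
from h import *
im,d,p=wpts(); s=tilt(); z=s["position"][2]
im,d,p=wpts(); s=tilt(); z=s["position"][2]
q=p[(p[:,2]>z-14)&(p[:,2]<z+3)]
c,wh,a=cv2.minAreaRect(q[:,:2].astype(np.float32)); print("plate",np.round(c,1),np.round(wh,1),a,np.median(q[:,2]))
q=p[(p[:,2]>z-14)&(p[:,2]<z)&(p[:,0]>560)&(p[:,0]<630)&(np.abs(p[:,1]-150)<20)]; A=np.c_[q[:,:2]-q[:,:2].mean(0),np.ones(len(q))]; print("slope",np.linalg.lstsq(A,q[:,2],rcond=None)[0])
E
```

```text
t 26.25 p [535.7 166.5  46.8] yaw 2.852 q [ 0.144  0.989 -0.034 -0.007] j6 -0.94 F [-0.6 -0.2 -2.3] M [ 0.23  0.07 -0.04] w 14.8
tilt world [-0.0243 -0.0646] tool x 0.0048 tool y' 0.0689
t 26.3 p [536.3 167.   47.8] yaw 2.853 q [ 0.144  0.989 -0.033 -0.007] j6 -0.94 F [ 0.2  0.5 -3.2] M [ 0.24  0.07 -0.01] w 14.9
tilt world [-0.0224 -0.0636] tool x 0.0034 tool y' 0.0674
plate [585.8 153. ] [ 60.4 167.5] 73.59153747558594 36.51771756430696
slope [-3.01778583e-02 -1.62183992e-03  3.65267501e+01]
```

Call:
{"method": "play_rows", "body": {
  "offset": [
    [0,0,-5],
    [0,0,-5],
    [0,0,-4],
    [0,0,-2],
    [0,0,0]
  ],
  "turn": [0,0,0,0,0]
}}

```text
clock: 26.8
position: [538.2, 168.2, 33.3]
ee_rot: [0.143, 0.989, -0.031, -0.004]
contact_force: [0.2, -0.5, -2.5]
gripper_width: 14.6
```

```bash
cat > m.py <<'E'
from h import *
im,d,p=wpts(); s=tilt(); z=s["position"][2]
q=p[(p[:,2]>z-16)&(p[:,2]<z)&(p[:,0]>560)&(p[:,0]<630)&(np.abs(p[:,1]-150)<20)]; A=np.c_[q[:,:2]-q[:,:2].mean(0),np.ones(len(q))]; c=np.linalg.lstsq(A,q[:,2],rcond=None)[0]; print("slope",c,"z at tab",c[2]+c[:2]@(np.array([536,168])-q[:,:2].mean(0)),"z rear",c[2]+c[:2]@(np.array([665,131])-q[:,:2].mean(0)))
E
python3 m.py
```

```text
t 26.85 p [538.3 168.3  33.5] yaw 2.854 q [ 0.143  0.989 -0.031 -0.004] j6 -0.95 F [-0.   0.  -3.3] M [ 0.21  0.09 -0.02] w 15.1
tilt world [-0.0168 -0.0604] tool x -0.0011 tool y' 0.0627
slope [-1.86207635e-02  6.79117176e-03  2.34928048e+01] z at tab 24.70978722566386 z rear 22.056435376436436
```

Call:
{"method": "play_rows", "body": {
  "offset": [
    [0,0,-3],
    [0,0,-3],
    [0,0,-2],
    [0,0,-1]
  ],
  "turn": [0,0,0,0]
}}

```text
clock: 27.25
position: [538.7, 168.6, 24.5]
ee_rot: [0.143, 0.989, -0.031, -0.003]
contact_force: [-2.7, 0.4, 0.5]
gripper_width: 15.2
```

```bash
python3 m.py
```

```text
t 27.3 p [538.7 168.6  24.5] yaw 2.854 q [ 0.143  0.989 -0.031 -0.003] j6 -0.95 F [-0.9  0.3  0. ] M [ 0.19  0.26 -0.06] w 15.0
tilt world [-0.0156 -0.0598] tool x -0.002 tool y' 0.0617
slope [-1.05499729e-02  9.89058737e-03  1.49938819e+01] z at tab 15.79779909931071 z rear 14.070900863322318
```

Call:
{"method": "play_rows", "body": {
  "offset": [
    [0,0,-1],
    [0,0,-1]
  ],
  "turn": [0,0]
}}

```text
clock: 27.5
position: [538.9, 168.8, 23.4]
ee_rot: [0.143, 0.989, -0.03, -0.003]
contact_force: [-1.7, -0.0, 0.3]
gripper_width: 14.9
```

```bash
python3 m.py
```

```text
t 27.55 p [538.9 168.8  23.2] yaw 2.854 q [ 0.143  0.989 -0.03  -0.003] j6 -0.95 F [-1.6  0.8  1.2] M [ 0.18  0.33 -0.1 ] w 15.1
tilt world [-0.0145 -0.0593] tool x -0.0029 tool y' 0.061
slope [-3.34811879e-03  8.39734578e-03  1.44666558e+01] z at tab 14.82029801339108 z rear 14.077688895989272
```

Call:
{"method": "play_rows", "body": {
  "offset": [
    [0,0,-1],
    [0,0,-1]
  ],
  "turn": [0,0]
}}

```text
clock: 27.75
position: [538.9, 168.8, 22.6]
ee_rot: [0.143, 0.989, -0.031, -0.003]
contact_force: [-5.4, -0.8, 9.0]
gripper_width: 14.8
```

```bash
python3 m.py
```

```text
t 27.8 p [538.9 168.9  22.7] yaw 2.855 q [ 0.143  0.989 -0.03  -0.003] j6 -0.95 F [-4.3 -0.7  6.7] M [-0.05  0.83 -0.14] w 14.6
tilt world [-0.0139 -0.0595] tool x -0.0035 tool y' 0.061
slope [2.01895732e-03 1.05465784e-02 1.39901260e+01] z at tab 14.068862926853997 z rear 13.939085019902821
```

It's flat on the floor with about 7–9 N of support, so I'm opening and then rising.

Call:
{"method": "play_rows", "body": {
  "offset": [
    [0,0,0],
    [0,0,0],
    [0,0,0],
    [0,0,0],
    [0,0,0]
  ],
  "turn": [0,0,0,0,0],
  "grip": -0.3
}}

```text
clock: 28.3
position: [541.0, 169.7, 23.1]
ee_rot: [0.143, 0.989, -0.029, -0.001]
contact_force: [-0.2, -0.2, -0.4]
gripper_width: 29.7
```

Call:
{"method": "play_rows", "body": {
  "offset": [
    [0,0,5],
    [0,0,15],
    [0,0,30],
    [0,0,40],
    [0,0,40],
    [0,0,40],
    [0,0,20],
    [0,0,0],
    [0,0,0]
  ],
  "turn": [0,0,0,0,0,0,0,0,0]
}}

```text
clock: 29.2
position: [538.8, 167.9, 221.6]
ee_rot: [0.143, 0.989, -0.03, -0.001]
contact_force: [0.9, 0.1, 0.1]
gripper_width: 29.7
```

```bash
python3 - <<'E'
from h import *
tilt(); eyes.get_image("wrist"); im,d,p=wpts(); tilt(); cv2.imwrite("pics/w7.png",im[:,:,::-1])
sel(p,536,168,30,44,56,"tabtop (expect 49)"); q=p[(p[:,2]>8)&(p[:,2]<16)&(p[:,0]>555)&(p[:,0]<640)&(np.abs(p[:,1]-150)<15)]
A=np.c_[q[:,:2]-q[:,:2].mean(0),np.ones(len(q))]; print("plate slope",np.linalg.lstsq(A,q[:,2],rcond=None)[0],len(q))
im,d=eyes.get_image("top")
for n in ["spatula","tin","jar","tray"]:
    for r in silhouettes("top",n)[:1]:
        q=pts("top",r["mask"],d); print(n,round(r["score"],2),np.round(np.median(q,0)), np.round(cv2.minAreaRect(q[:,:2].astype(np.float32))[0]))
E
```

```text
t 29.2 p [538.8 167.9 221.6] yaw 2.855 q [ 0.143  0.989 -0.03  -0.001] j6 -0.92 F [0.9 0.1 0.1] M [0.09 0.02 0.01] w 29.7
tilt world [-0.011  -0.0587] tool x -0.006 tool y' 0.0595
t 29.3 p [538.6 167.7 220.7] yaw 2.856 q [ 0.142  0.989 -0.031 -0.002] j6 -0.92 F [ 0.7 -0.5 -0.3] M [0.09 0.   0.01] w 29.8
tilt world [-0.0124 -0.06  ] tool x -0.005 tool y' 0.0611
tabtop (expect 49) 257 [539.9 170.3] [16.1 15.2] 73.94 zmed 49.1
plate slope [-1.85625611e-03  5.92146512e-03  1.39609914e+01] 2029
spatula 0.75 [591. 430.   3.] [511. 408.]
tin 0.79 [757. -15.  74.] [761. -14.]
jar 0.61 [ 465. -407.   57.] [ 459. -417.]
tray 0.6 [591. 124.   6.] [586. 156.]
```

View pics/w7.png

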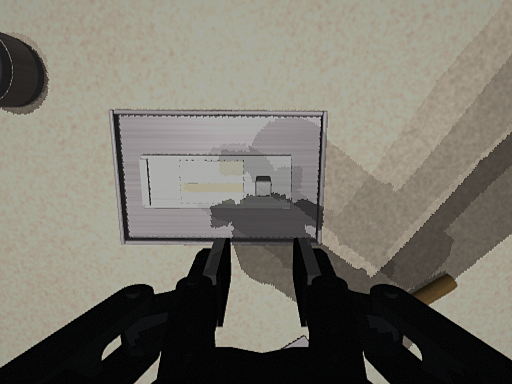

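The wrist view shows the carrier lying inside the tray, from (140,155) to (292,208), with its tab at (263,185) and no contact with the gripper. Handing in.

```bash
python3 -c "
from h import *
st(); print(arm.job_done())"
```

```text
t 29.55 p [538.7 167.8 220.3] yaw 2.856 q [ 0.142  0.989 -0.031 -0.002] j6 -0.92 F [ 0.4  0.2 -0.6] M [ 0.12 -0.08 -0.01] w 30.1
the job is handed in; nothing more can be done
None
```

The carrier is out of the clamp and lying flat in the drying tray, released. I handed the job in at 29.6 s; no verdict was reported.

- **Knob:** I turned it about 2.5 rad clockwise in one grasp at a steady 0.3 N m. I stopped when the torque climbed (0.43, 0.51, then 0.56 N m), eased the twist off and let go.
- **Carrier:** I pushed it out about 72 mm by its tab with the fingers left loose, needing about 1 N. Then I gripped it, lifted it clear and lowered it into the tray, with about 9 N on touching down.

**Last checks:**
- The tab top is at 49.1 mm (49 expected) and the plate slope is under 0.01 rad. The tab is about 47 mm along the tray from its centre.
- The fingers are open, 220 mm up, with no force reading.
- The tin and jar are within a few millimetres of where they started.

**Unconfirmed or off:**
- The jaw height was never measured. I rely on the torque rise and the knob's net turn of 2.44 rad, seen in the camera.
- The last look at the spatula gave a position about 90 mm from the first. That detection looks mixed, because the arm was partly in view and the mask's median and centre disagreed. The arm never came near the spatula, so I trust the first reading, but I did not check again.
- The tool drifted to a lean of about 0.06 rad, mostly in the plane of the finger pads, which the moves could not correct. This is why I drew the carrier out with the fingers loose.

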